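# Shut the chisel chest and bolt it

### The arm

A 6-joint arm with a two-finger parallel gripper is mounted at the origin on the work surface. World frame = base frame: x ahead of the robot, y to its left, z up, the work surface at z = 0. Lengths are in mm, angles in rad, forces in N, time in s.
With the tool pointing down it reaches from about 300 to 775 mm from the base axis. Payload 14.6 kg.
Tool frame: the origin (TCP) lies at the very end of the fingers, on their centre line; the grasp point (between the pads) lies 19 mm behind it; z points along the fingers, y is the line along which they close (so a half turn about z gives the same grasp; the last joint's range is limited). The gripper opens to 94 mm and grips with 3 to 60 N. Pads are 16 mm wide; open, the fingers measure 119 mm over their backs; the gripper's body (75 mm by 177 mm) begins 78 mm behind the grasp point.
Start: joints at [-1.307, 0.3, 1.521, -0, 1.321, -0.067], TCP at [178.633, -520.173, 205.446] pointing down, gripper open.
Joint ranges: [-3.03, 3.03], [-0.79, 2.21], [0.23, 2.52], [-1.04, 4.18], [0, 3.07], [-2.55, 2.55]. Speed limits (rad/s): [2.22, 2.22, 2.57, 3.14, 3.14, 3.14].

### API

Orientations are given as [roll, pitch, yaw] about the fixed x, y, z axes, in that order (R = Rz(yaw) Ry(pitch) Rx(roll)).
In Python, from cell import manip, optics gives the robot as it stands.
- The arm moves only by the shell command python3 -m crank 'ROWS' [FORCE]. ROWS is JSON, a list of rows, each a list of 7 numbers: the opening in per cent of the stroke, from 0 (shut) to 100 (fully open), then the shift along the tool's x, y, z in mm, then the turn, a rotation vector about the tool's x, y, z in rad. A call has 1 to 10 rows; each row is the pose to reach, as a shift and turn from the pose commanded when the call began, along the tool's axes at that moment; what a row does not reach only later rows make up. A row lasts 1/10 s, in which the tool goes at most 50 mm and 8.59 degrees, less where a joint would pass 70% of its speed; a pose out of reach is approached as far as the arm can. A call with a gripper value outside its range is refused whole. The fingers move at their own pace and stop on an object; FORCE is the grip in N (left out, the last holds). Time passes only in rows, so rows that repeat a pose let the fingers close. It gives the time, the measured TCP pose, the force, the opening and the grip force at its end, in the units of the state.
- manip.read_state(): the state, without advancing time (a new reading comes with each control period).
- optics.camera(name): name is "scene" or "top" or "wrist"; returns (picture, depth): 400x640x3 uint8, red, green, blue; 400x640 float32, mm along the optical axis (not along the pixel's ray), 0 where there is no reading.
- optics.calibration(name): a dict with "camera_matrix" (3x3 intrinsics, pixels), "k1" (the pictures are not rectified: a ray, as slopes to the right and down, at radius r is drawn at 1 + k1 r^2 times it, then the intrinsics apply), "R" (3x3) and "t" (3): a world point X has camera coordinates R X + t. Camera axes: x right, y down, z forward; pixel columns grow to the right and rows downward; lengths in mm; the calibration is good to about 2 mm. A picture is of the moment at which its call begins: read the wrist's pose just before it. calibration takes no time and is no camera call; for the wrist camera it gives the pose at the moment of the call.
- manip.sign_off(): hands the job in; it is judged then, once.
The state is a dict: "clock": time; "joints": joint angles; "qd": joint speeds; "effort": joint torques, N m; "eef_pos": TCP position; "eef_rot": TCP orientation; "wrist_force": force on the tool from outside, world axes, zero at the start; "moment": the same for the moment, N m; "finger_gap": finger opening in mm; "finger_force": force on a finger pad.
Only numpy, scipy, OpenCV 4.12 (cv2) and the standard library are available. Lean on these libraries where they do the work, as an engineer would, in place of code of your own. Each camera call takes 0.05 s, during which the arm holds its last target. There are 200 camera calls.

### The job

Shut the lid of the chisel chest fully, then push its bolt across by the knob into the keeper until its tip beds on the rubber stop inside. Press it gently home, with some 5 to 10 N on the rubber on top of the 5 N that the bolt takes to slide, and never over 15 N. Leave the lid shut and the bolt home, bearing on the rubber, and do not disturb the tools and stones lying about.

Things in the scene. Friction and masses are not known exactly. Their poses are not given: they have to be found in the camera images.
- chest: wooden chisel chest, fixed to the bench, 260 (x) x 400 (y) x 112 mm high. Origin: centre of its underside, on the table. x to its far side (hinges), y along its length, z up. The part of its top at chest y -200..99 mm is a hinged lid, y 103..200 mm a fixed deck. Both tops lie at z = 112 mm when the lid is shut
- lid (a joint): angle of the lid (rad): 0 shut, grows as its near edge rises. Hinge line: chest x 125, z 112 mm, along y. Lid 255 mm in x, 12 mm thick. A stiff hinge: it stays at any angle and takes 2 to 8 N of push down, 170 to 220 mm from the hinge, to close; it stops hard when shut. Its top is bare at chest y -190..-125 mm
- lid_edge (a point): middle of the lid's near, free edge, on its top face (chest x -130, y -50, z 112 mm when shut)
- bolt: steel slide bolt on the lid: flat bar 170 mm long (y), 14 wide (x), 10 thick (z), between two rails 15 mm high. Origin: centre of its tip face. y points out of the tip to the keeper; with the lid shut its axes are the chest's, and its tip line lies at chest x -50, z 121 mm. It slides along y only, stays where left, and takes 5 N to move
- bolt_knob (a point): centre of the top of the bolt's knob, an upright steel post 16 mm in diameter that stands on the bar 125 mm behind the tip; it rises from 14 to 56 mm above the lid's top, clear of all else from 20 mm above the lid's top
- keeper: steel keeper block on the deck, 34 (x) x 60 (y) x 24 mm. Origin: centre of its open mouth, which faces the bolt (-y); y points into the socket, axes as the chest's. Socket 18 wide, 14 mm high: 2 mm clear all round the bar when the lid is shut; with the lid 10 mrad up or more the bar strikes the block
- keeper_mouth (a point): centre of the keeper's mouth, as the keeper's origin. Inside, unseen, a rubber-faced stop is screw-set anywhere from 20 to 40 mm behind the mouth: it can only be felt. The rubber gives about 1 mm per 8 N pressed on it; once pressed and let go, the bolt's own stiffness (5 N) keeps it bearing on the rubber
- mallet: round wooden carver's mallet standing on its head, 96 mm wide, 220 mm tall; origin at the centre of its underside
- whetstone: grey whetstone 100x35x16 mm, lying on the chest's fixed deck, beyond the keeper (chest x 45 to 70, y 155 to 170 mm); origin under its centre
- chisel_a: steel stone chisel about 200 mm long, 14 mm thick, lying on the table; origin under its middle
- chisel_b: a second such chisel
- offcut: rough grey stone offcut 160x70x50 mm; origin under its centre
- brush: dusting brush lying on the table
- mug: white mug, 80 mm wide, 90 mm tall; origin under its centre

How it is judged:
By the outcome, as a careful person would: the job done as asked, in the order asked, and still so for the second after the job is handed in, with the robot touching nothing.
It also fails if it takes over 51 s, if anything falls off the work surface, if the arm or the gripper's body presses on something with over 40 N, if the wrist force passes 120 N, or if a joint passes its speed limit or range.

## Working session

There is one attempt and no reset: what is moved stays moved. The work goes in short steps, Python scripts to look and compute and a shell command to move; the robot and the scene stay as the last step left them, time stands still between calls to the robot, and variables do not carry over. Pictures are saved under pics/ and viewed, at most 10 in all, crops included, and the job is handed in when it is done.

```bash
ls; mkdir -p pics
python3 - <<'E'
from cell import manip, optics
import cv2, numpy as np
print(manip.read_state())
for n in ("scene","top"):
    p,d=optics.camera(n); np.savez(f"{n}0.npz",p=p,d=d); cv2.imwrite(f"pics/{n}0.png",p[:,:,::-1]); c=optics.calibration(n); print(n,c)
E
```

```text
pics
{'clock': 0.0, 'joints': array([-1.30660128e+00,  3.00495480e-01,  1.52160357e+00,  7.77866644e-06,
        1.32068745e+00, -6.65995330e-02]), 'qd': array([-0.00138086,  0.00214553,  0.00053898, -0.00167339,  0.00056391,
       -0.00210319]), 'effort': array([-6.26231249e-04, -5.31806016e+01, -3.52738452e+01,  7.08359806e-02,
        2.43834121e-02, -9.51102015e-05]), 'eef_pos': array([ 178.56591562, -519.9209843 ,  204.86344178]), 'eef_rot': array([-3.14040195e+00, -8.69689857e-05,  3.30792597e-01]), 'wrist_force': array([-0.21857655, -0.64862061,  1.11649037]), 'moment': array([ 0.01558742,  0.00757127, -0.03391738]), 'finger_force': 0.0, 'finger_gap': 93.49045363754357}
scene {'camera_matrix': array([[456.55081294,   0.        , 320.57711504],
       [  0.        , 456.55081294, 200.11225983],
       [  0.        ,   0.        ,   1.        ]]), 'k1': -0.10800879098529151, 'R': array([[-0.59253242,  0.80548015,  0.01034714],
       [ 0.63857816,  0.47750735, -0.60349372],
       [-0.49104305, -0.35098214, -0.79730061]]), 't': array([ 258.18853833, -268.3997194 , 1843.71975489])}
top {'camera_matrix': array([[436.84567476,   0.        , 320.28509017],
       [  0.        , 436.84567476, 189.98908344],
       [  0.        ,   0.        ,   1.        ]]), 'k1': 0.03806214733425889, 'R': array([[ 0.02217112, -0.99974982,  0.00295499],
       [-0.98302805, -0.0223385 , -0.1820902 ],
       [ 0.18211065,  0.00113231, -0.98327739]]), 't': array([  13.44006191,  489.72060346, 1458.17895949])}
```

View pics/scene0.png

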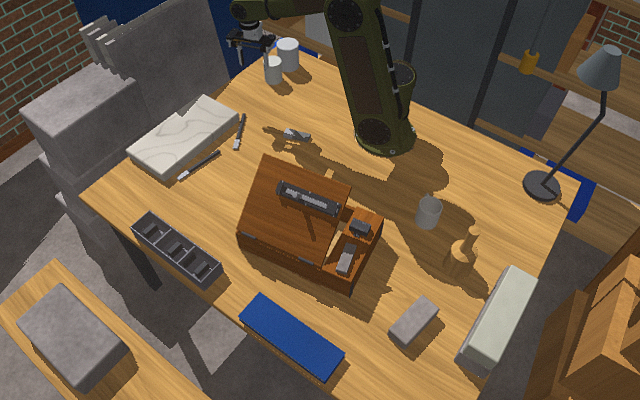

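View pics/top0.png

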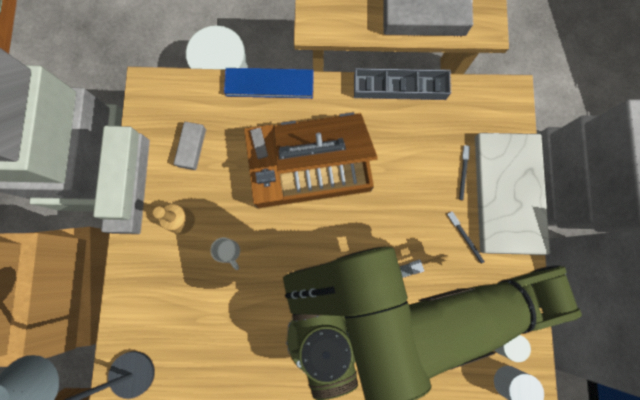

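The scene view shows the lid half open, with bolt and knob on it near (308,197), the keeper at (360,228) and the whetstone at (345,260). In the top view the chest spans (247..375,115..207), with the keeper at (264,177) and the whetstone at (259,143).

```bash
cat > h.py <<'E'
from cell import manip, optics
import cv2, numpy as np
def cloud(n,p=None,d=None,c=None):
    c=c or optics.calibration(n)
    if d is None: p,d=optics.camera(n)
    K=c["camera_matrix"]; v,u=np.mgrid[0:400,0:640]
    xd=(u-K[0,2])/K[0,0]; yd=(v-K[1,2])/K[1,1]
    x,y=xd.copy(),yd.copy()
    for _ in range(10):
        s=1+c["k1"]*(x*x+y*y); x=xd/s; y=yd/s
    P=np.stack([x*d,y*d,d],-1)
    W=(P-c["t"])@c["R"]
    W[d<=0]=np.nan
    return W,p
E
python3 - <<'E'
from h import *
out=[]
for n in ("top","scene"):
    z=np.load(n+"0.npz"); W,p=cloud(n,z["p"],z["d"])
    if n=="top":
        for u,v in [(264,177),(259,143),(250,207),(373,190),(335,140),(375,160),(362,117),(246,128),(318,140),(200,270)]: print(n,u,v,np.round(W[v,u]))
    # ortho, 1.25mm/px: x 350..750 up, y -250..200
    s=1.0; X0,X1,Y0,Y1=330,780,-250,250
    im=np.zeros((450,500,3),np.uint8); hm=np.full((450,500),-1.)
    m=np.isfinite(W[...,0])&(W[...,2]>-20)
    Q=W[m]; C=p[m]; o=np.argsort(Q[:,2]); Q=Q[o];C=C[o]
    r=(X1-Q[:,0]).astype(int); c=(Y1-Q[:,1]).astype(int)
    ok=(r>=1)&(r<449)&(c>=1)&(c<499)
    for dr in (-1,0,1):
        for dc in (-1,0,1): im[r[ok]+dr,c[ok]+dc]=C[ok]; 
    out.append(im)
    h=Q[(Q[:,0]>330)&(Q[:,0]<780)&(abs(Q[:,1])<250)][:,2]
    print(n,np.histogram(h,bins=np.arange(-10,300,10)))
cv2.imwrite("pics/ortho.png",cv2.resize(np.hstack(out),(800,360),interpolation=cv2.INTER_AREA)[:,:,::-1])
E
```

```text
top 264 177 [511. 208. 138.]
top 259 143 [626. 230. 134.]
top 250 207 [431. 270.   1.]
top 373 190 [ 502. -163.   -2.]
top 335 140 [613. -18. 228.]
top 375 160 [ 611. -169.    3.]
top 362 117 [ 725. -110.  130.]
top 246 128 [683. 279. 114.]
top 318 140 [602.  34. 261.]
top 200 270 [211. 430.  -3.]
top (array([3344, 5433, 1008,  407,   77,   76,   72,   71,   75,   76,  234,
        529, 1301,  489,  489,  263,  247,  226,  245,  255,  202,  103,
         86,  204,  536,  551,  346,  498,  259,    0]), array([-10,   0,  10,  20,  30,  40,  50,  60,  70,  80,  90, 100, 110,
       120, 130, 140, 150, 160, 170, 180, 190, 200, 210, 220, 230, 240,
       250, 260, 270, 280, 290]))
scene (array([2293, 1712,  219,  155,  175,  181,  168,  176,  181,  181,  299,
        632, 1240,  799,  716,  483,  497,  487,  481,  494,  506,  413,
        262,  399,  770,  615,  512,  511,   74,    0]), array([-10,   0,  10,  20,  30,  40,  50,  60,  70,  80,  90, 100, 110,
       120, 130, 140, 150, 160, 170, 180, 190, 200, 210, 220, 230, 240,
       250, 260, 270, 280, 290]))
```

View pics/ortho.png

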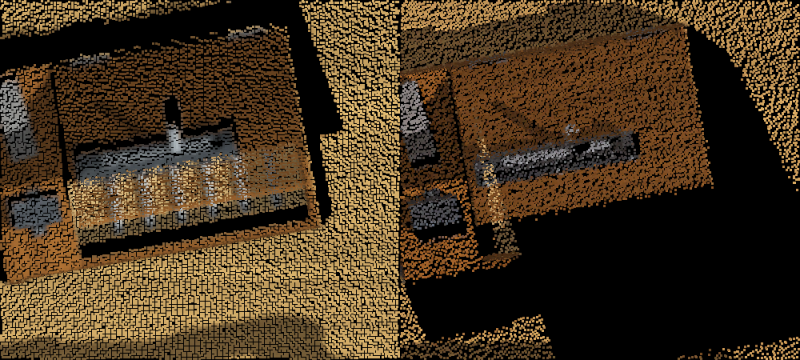

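The ortho map agrees with this: the chest is yawed about +0.17 rad, with the lid near 0.7 rad. Next I fit it properly.

```bash
cat > fit.py <<'E'
from h import *
from scipy.optimize import minimize
Ws=[]
for n in ("top","scene"):
    z=np.load(n+"0.npz"); W,p=cloud(n,z["p"],z["d"]); m=np.isfinite(W[...,0]); Q=W[m]; C=p[m].astype(int)
    k=(Q[:,0]>400)&(Q[:,0]<760)&(Q[:,1]>-190)&(Q[:,1]<290)&(Q[:,2]>-30)
    Q=Q[k];C=C[k]; tz=np.median(Q[abs(Q[:,2])<12][:,2]); print(n,"table z",tz)
    brown=(C[:,0]>C[:,2]*1.5)
    def loc(Q,yaw): 
        c,s=np.cos(yaw),np.sin(yaw); return np.stack([c*Q[:,0]+s*Q[:,1],-s*Q[:,0]+c*Q[:,1]],-1)
    # lid plane RANSAC
    L=Q[brown&(Q[:,2]>125)&(Q[:,2]<275)]
    rng=np.random.default_rng(0); best=0
    for _ in range(400):
        a=L[rng.choice(len(L),3,False)]; nn=np.cross(a[1]-a[0],a[2]-a[0]); l=np.linalg.norm(nn)
        if l<1000: continue
        nn/=l; i=abs((L-a[0])@nn)<3
        if i.sum()>best: best=i.sum(); I=i
    P=L[I]; c0=P.mean(0); nn=np.linalg.svd(P-c0,full_matrices=False)[2][2]; nn*=np.sign(nn[2])
    a=np.arccos(nn[2]); yl=np.arctan2(-nn[1],-nn[0]); 
    inp=abs((Q-c0)@nn)<4; PL=Q[inp&(Q[:,2]>118)]
    print("lid n",nn,"angle",a,"yaw",yl, "N",best)
    yaw=yl; e=loc(PL,yaw); print("lid y ext",np.percentile(e[:,1],[.5,1,3,97,99,99.5]),"x",np.percentile(e[:,0],[.3,1,3,99]),"zmax",np.percentile(PL[:,2],[99,99.7]))
    # hinge: plane at z=112
    x0=(loc(c0[None],yaw)[0,0])+ (c0[2]-112)/np.tan(a); print("hinge x loc",x0)
    T=Q[brown&(abs(Q[:,2]-112-tz)<5)]
    for yw in (yaw,0.173):
        e=loc(T,yw); print(yw,"top pts",len(T),"x",np.percentile(e[:,0],[.5,1,3,97,99]),"y",np.percentile(e[:,1],[.5,1,3,97,99,99.5]))
    f=T[(loc(T,yaw)[:,1]>loc(T,yaw)[:,1].max()-90)]
    e=loc(f,yaw); b=[(y,e[(abs(e[:,1]-y)<8),0].min()) for y in range(int(e[:,1].min())+10,int(e[:,1].max())-5,14)]; print("front edge deck",np.round(b))
    D=Q[~brown&(Q[:,2]>128)&(Q[:,2]<142)]; e=loc(D,yaw); k=e[:,0]<np.median(loc(T,yaw)[:,0])+200
    B=e[(e[:,1]>100)&(e[:,0]<580)]; 
    if len(B): print("keeper",np.percentile(B,[2,50,98],axis=0).round(1).tolist())
    K=Q[~brown&(inp==0)&(((Q-c0)@nn)>40)&(((Q-c0)@nn)<62)]
    print("knob",len(K),K.mean(0) if len(K) else 0, loc(K,yaw).mean(0) if len(K) else 0)
E
python3 fit.py
```

```text
top table z 2.034389766757041
lid n [0.62005613 0.1075053  0.777157  ] angle 0.680660860449296 yaw -2.969919327893473 N 3061
lid y ext [-121.35097429  -94.50785502  -58.74212351  226.19147688  231.62012745
  232.98494503] x [-714.0390183  -711.27088682 -706.88146046 -518.57618548] zmax [274.06891164 275.8993739 ]
hinge x loc -495.95910233418874
-2.969919327893473 top pts 1471 x [-722.97903875 -721.96489004 -717.75496095 -468.33605246 -464.76480215] y [-164.07718115 -163.76979224 -162.16350537   85.1367134   171.30491541
  198.86019213]
0.173 top pts 1471 x [464.02827639 464.958304   468.50172271 717.72967607 722.12440391] y [-199.81952875 -172.25398332  -86.08089697  161.3601118   162.87493627
  163.34275177]
front edge deck [[ 153. -718.]
 [ 167. -725.]
 [ 181. -724.]
 [ 195. -724.]
 [ 209. -715.]
 [ 223. -717.]]
knob 33 [614.90395119  34.07631994 265.26124906] [-611.68634403   71.46944312]
scene table z 0.24377457056871701
lid n [0.62089422 0.10606494 0.77668565] angle 0.6814095192942954 yaw -2.9723996990558508 N 4523
lid y ext [-128.75939159 -112.07945065  -64.132802    221.50731694  227.37461353
  229.06520276] x [-710.13656913 -707.85929356 -703.55352795 -520.65078455] zmax [269.60932748 271.78316467]
hinge x loc -511.13788335351484
-2.9723996990558508 top pts 1717 x [-721.41508269 -720.22103546 -718.05172085 -471.02463456 -466.16737456] y [-169.41660607 -169.12523238 -167.42007569  151.6662895   208.33263428
  221.24531257]
0.173 top pts 1717 x [465.18460766 466.62019441 471.48595561 718.38697534 720.58994356] y [-223.94862897 -211.03598731 -154.39260282  165.20405537  166.64031109
  167.261756  ]
front edge deck [[ 151. -719.]
 [ 165. -714.]
 [ 179. -714.]
 [ 193. -714.]
 [ 207. -716.]
 [ 221. -717.]]
knob 31 [616.76072142  38.08454374 262.47599937] [-614.36692266   66.3136811 ]
```

Both cameras agree: yaw 0.172, chest centre about (591, 68), lid at 0.681 rad, and the knob height fits the geometry. Now I write a helper that gives shifts in tool axes to chest-frame targets.

```bash
cat > go.py <<'E'
import sys; from h import *; from scipy.spatial.transform import Rotation as Ro
YAW=.172; O=Ro.from_euler("z",YAW).apply([594,-34,0])
s=manip.read_state(); R=Ro.from_euler("xyz",s["eef_rot"]); p=s["eef_pos"]
rz=Ro.from_euler("z",YAW)
print("t",round(s["clock"],2),"chest pos",rz.inv().apply(p-O).round(1),"F chest",rz.inv().apply(s["wrist_force"]).round(2),"gap",round(s["finger_gap"],1),"j",s["joints"].round(2))
for a in sys.argv[1:]:
    t=[float(v) for v in a.split(",")]; yw=t[3] if len(t)>3 else 0
    w=rz.apply(t[:3])+O
    T=Ro.from_euler("xyz",[np.pi,0,YAW+yw])
    print(a,"world",w.round(1),"shift",R.inv().apply(w-p).round(1),"turn",(R.inv()*T).as_rotvec().round(3))
E
python3 go.py -26.5,-160,310 -26.5,-160,250
```

```text
t 0.1 chest pos [-507.1 -508.9  205. ] F chest [-0.13 -0.3  -0.04] gap 94.0 j [-1.31  0.3   1.52 -0.    1.32 -0.07]
-26.5,-160,310 world [592.3 -94.  310. ] shift [ 529.7 -268.6 -104.7] turn [-0.001  0.     0.159]
-26.5,-160,250 world [592.3 -94.  250. ] shift [ 529.7 -268.5  -44.7] turn [-0.001  0.     0.159]
```

```bash
python3 -m crank '[[0,50,-25,-50,0,0,0],[0,100,-50,-105,0,0,0.05],[0,530,-268,-105,0,0,0.159],[0,530,-268,-105,0,0,0.159],[0,530,-268,-105,0,0,0.159],[0,530,-268,-105,0,0,0.159],[0,530,-268,-105,0,0,0.159],[0,530,-268,-105,0,0,0.159],[0,530,-268,-105,0,0,0.159],[0,530,-268,-105,0,0,0.159]]' 20; python3 go.py -26.5,-160,310
```

```text
clock: 1.1
eef_pos: [509.2, -179.9, 301.8]
eef_rot: [-3.142, 0.0, 0.172]
wrist_force: [-0.3, -0.1, 0.0]
finger_gap: 17.6
finger_force: 0.0
t 1.1 chest pos [-123.1 -230.4  301.8] F chest [-0.3  -0.1   0.01] gap 17.6 j [-0.41  0.22  1.4  -0.    1.52  0.99]
-26.5,-160,310 world [592.3 -94.  310. ] shift [ 96.6 -70.4  -8.2] turn [-0.  0. -0.]
```

```bash
python3 -m crank '[[0,97,-70,0,0,0,0],[0,97,-70,0,0,0,0],[0,97,-70,0,0,0,0],[0,97,-70,0,0,0,0],[0,97,-70,0,0,0,0]]'; python3 go.py -26.5,-160,240
python3 - <<'E'
from h import *
p,d=optics.camera("wrist"); cv2.imwrite("pics/w1.png",p[:,:,::-1])
E
```

```text
clock: 1.6
eef_pos: [591.4, -96.4, 301.3]
eef_rot: [-3.141, 0.001, 0.172]
wrist_force: [-0.1, 0.1, -0.0]
finger_gap: 0.6
finger_force: 0.0
t 1.6 chest pos [ -27.8 -162.2  301.3] F chest [-0.05  0.07 -0.01] gap 0.6 j [-0.22  0.36  1.22 -0.    1.56  1.18]
-26.5,-160,240 world [592.3 -94.  240. ] shift [ 1.3 -2.1 61.3] turn [-0.     0.001  0.   ]
```

View pics/w1.png

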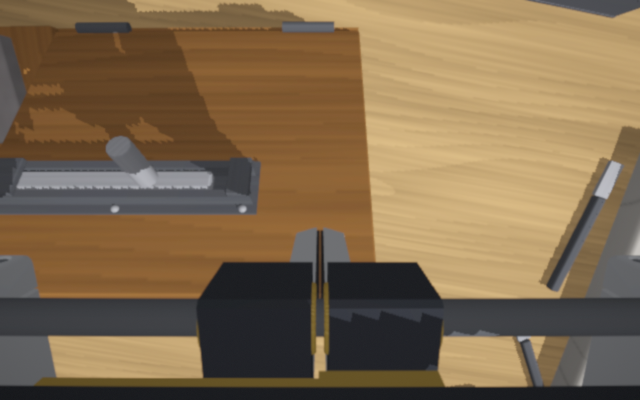

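The fingers at (325,240) stand over the bare strip, clear of the bolt rails, which end at column 258. I press down along the lid's arc.

```bash
python3 -m crank '[[0,0,-2,45,0,0,0],[0,-2,-2,58,0,0,0],[0,-5,-2,70,0,0,0],[0,-8,-2,79,0,0,0],[0,-13,-2,88,0,0,0],[0,-18,-2,96,0,0,0]]'; python3 go.py
```

```text
clock: 2.25
eef_pos: [573.5, -97.7, 206.0]
eef_rot: [3.141, -0.001, 0.172]
wrist_force: [3.1, -2.3, 1.8]
finger_gap: 0.5
finger_force: 1.6
t 2.25 chest pos [ -45.7 -160.4  206. ] F chest [ 2.62 -2.78  1.78] gap 0.5 j [-0.23  0.37  1.43 -0.    1.34  1.17]
```

```bash
python3 -m crank '[[0,-5,0,9,0,0,0],[0,-9,0,17,0,0,0],[0,-12,0,26,0,0,0],[0,-15,0,36,0,0,0],[0,-18,0,45,0,0,0],[0,-20,0,55,0,0,0],[0,-22,0,64,0,0,0],[0,-23,0,74,0,0,0],[0,-24,0,82,0,0,0],[0,-24,0,86,0,0,0]]'; python3 go.py
```

```text
clock: 3.25
eef_pos: [549.7, -101.4, 118.8]
eef_rot: [-3.141, 0.001, 0.172]
wrist_force: [-0.6, -0.3, 3.2]
finger_gap: 0.7
finger_force: 1.3
t 3.25 chest pos [ -69.8 -160.   118.8] F chest [-0.68 -0.17  3.19] gap 0.7 j [-0.25  0.4   1.59  0.    1.15  1.15]
```

```bash
for i in 1 2 3 4; do :; done; python3 -m crank '[[0,0,0,2,0,0,0],[0,0,0,4,0,0,0],[0,0,0,5,0,0,0],[0,0,0,5,0,0,0]]'; python3 go.py; python3 -m crank '[[0,0,0,0.7,0,0,0],[0,0,0,1.4,0,0,0],[0,0,0,1.4,0,0,0]]'
```

```text
clock: 3.65
eef_pos: [550.0, -101.4, 114.7]
eef_rot: [-3.142, 0.0, 0.172]
wrist_force: [-0.3, -0.1, -0.1]
finger_gap: 0.6
finger_force: 0.0
t 3.65 chest pos [ -69.5 -160.   114.7] F chest [-0.31 -0.02 -0.05] gap 0.6 j [-0.25  0.41  1.59  0.    1.14  1.15]
clock: 3.95
eef_pos: [550.0, -101.4, 113.4]
eef_rot: [3.142, -0.0, 0.172]
wrist_force: [-0.9, 0.5, 1.2]
finger_gap: 0.5
finger_force: 0.7
```

```bash
python3 -m crank '[[0,0,0,0.7,0,0,0],[0,0,0,0.7,0,0,0]]'; python3 -m crank '[[0,0,0,0.7,0,0,0],[0,0,0,0.7,0,0,0]]'|grep -E "pos|wrist"; python3 -m crank '[[0,0,0,0.7,0,0,0],[0,0,0,0.7,0,0,0]]'|grep -E "pos|wrist"
```

```text
clock: 4.15
eef_pos: [550.0, -101.4, 112.7]
eef_rot: [-3.142, -0.0, 0.172]
wrist_force: [-1.0, 0.9, 1.9]
finger_gap: 0.2
finger_force: 0.8
eef_pos: [550.0, -101.4, 112.2]
wrist_force: [-1.7, 1.6, 5.3]
eef_pos: [550.1, -101.4, 112.2]
wrist_force: [-4.6, 1.1, 12.0]
```

The lid is on its hard stop: z stays at 112.2 while the force climbs. I lift off, move behind the knob and look.

```bash
python3 -m crank '[[0,0,0,-40,0,0,0],[0,0,0,-88,0,0,0],[0,20,-40,-88,0,0,0],[0,20,-80,-88,0,0,0],[0,20,-80,-88,0,0,0],[0,20,-80,-88,0,0,0]]'; python3 go.py -50,-72,137
cat > knob.py <<'E'
from h import *; from scipy.spatial.transform import Rotation as Ro
rz=Ro.from_euler("z",.172); O=rz.apply([594,-34,0])
for n in ("wrist","scene","top"):
    W,p=cloud(n); cv2.imwrite(f"pics/{n}2.png",p[:,:,::-1]); L=rz.inv().apply(W.reshape(-1,3)-O)
    b=lambda x0,x1,y0,y1,z0,z1:L[(L[:,0]>x0)&(L[:,0]<x1)&(L[:,1]>y0)&(L[:,1]<y1)&(L[:,2]>z0)&(L[:,2]<z1)]
    lid=b(-125,-80,-120,60,90,135); print(n,"lid near z",np.median(lid[:,2]).round(1), "deck z",np.median(b(-125,-80,115,190,90,135)[:,2]).round(1))
    for nm,B in (("knob",b(-80,-20,-58,60,140,172)),("keeper",b(-75,-25,90,190,128,142))):
        if len(B)>5: print(" ",nm,len(B),np.percentile(B,[3,50,97],axis=0).round(1).tolist())
E
python3 knob.py
```

```text
clock: 5.15
eef_pos: [556.0, -18.8, 199.2]
eef_rot: [3.141, 0.0, 0.173]
wrist_force: [-0.7, -0.6, 0.3]
finger_gap: 0.3
finger_force: 0.0
t 5.15 chest pos [-49.4 -79.7 199.2] F chest [-0.81 -0.5   0.32] gap 0.3 j [-0.1   0.32  1.51 -0.    1.31  1.3 ]
-50,-72,137 world [554.1 -11.3 137. ] shift [-0.5 -7.7 62.2] turn [0.    0.    0.001]
wrist lid near z 111.6 deck z 111.4
  knob 704 [[-58.2, -45.7, 142.7], [-49.6, -39.6, 166.7], [-44.6, -31.9, 168.4]]
  keeper 2659 [[-68.1, 116.3, 129.5], [-52.1, 132.0, 135.3], [-35.7, 152.8, 136.6]]
scene lid near z 110.1 deck z 110.9
  knob 39 [[-56.3, -40.6, 141.5], [-48.4, -32.4, 160.7], [-43.9, -28.2, 167.6]]
  keeper 203 [[-68.1, 121.4, 129.4], [-49.9, 151.1, 134.5], [-33.2, 179.3, 138.7]]
top lid near z 113.1 deck z 112.9
  keeper 195 [[-67.3, 118.1, 130.9], [-51.0, 146.4, 136.2], [-34.4, 175.2, 141.4]]
```

View pics/wrist2.png

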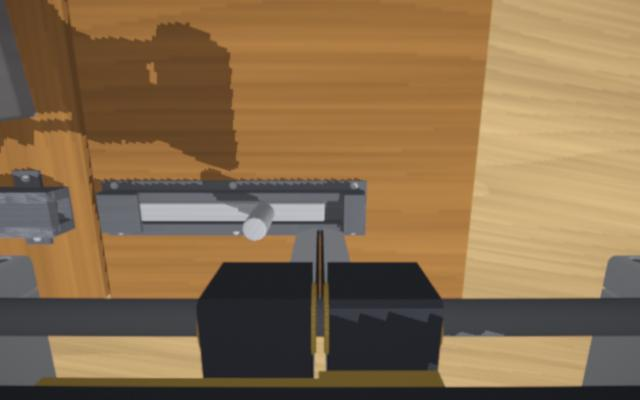

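The wrist view shows the lid flush with the deck (111.6 against 111.4 mm), the knob top at (257,225), i.e. chest y ≈ -39, and the keeper's mouth at (72,210), i.e. y ≈ 117. So I expect 50 to 70 mm of travel. I lower the fingers behind the knob.

```bash
python3 -m crank '[[0,0,-5,30,0,0,0],[0,-0.5,-7,62,0,0,0],[0,-0.5,-7,62,0,0,0],[0,-0.5,-7,62,0,0,0],[0,-0.5,-7,62,0,0,0]]'|grep wrist; for i in 1; do python3 go.py; done;  python3 -m crank '[[0,0,-2,0,0,0,0],[0,0,-4,0,0,0,0],[0,0,-6,0,0,0,0],[0,0,-8,0,0,0,0],[0,0,-8,0,0,0,0]]'|grep wrist; python3 go.py
```

```text
wrist_force: [0.9, -1.0, 0.1]
t 5.8 chest pos [-49.2 -73.7 139.1] F chest [ 0.69 -1.1   0.11] gap 0.7 j [-0.09  0.37  1.58 -0.    1.18  1.31]
wrist_force: [0.3, -0.0, -1.2]
t 6.3 chest pos [-49.9 -64.8 137.4] F chest [ 0.26 -0.07 -1.25] gap 0.1 j [-0.07  0.37  1.59  0.    1.18  1.32]
```

```bash
for k in 1; do python3 -m crank '[[0,0,-1,0,0,0,0],[0,0,-2,0,0,0,0],[0,0,-3,0,0,0,0],[0,0,-4,0,0,0,0],[0,0,-5,0,0,0,0]]'|grep wrist; python3 go.py; python3 -m crank '[[0,0,-1,0,0,0,0],[0,0,-2,0,0,0,0],[0,0,-3,0,0,0,0],[0,0,-4,0,0,0,0],[0,0,-5,0,0,0,0]]'|grep wrist; python3 go.py; done
```

```text
wrist_force: [-0.2, 0.0, -0.1]
t 6.8 chest pos [-50.  -60.  137.3] F chest [-0.18  0.08 -0.12] gap 0.6 j [-0.07  0.37  1.59  0.    1.18  1.33]
wrist_force: [-0.2, -5.3, 0.2]
t 7.3 chest pos [-50.  -55.5 137.3] F chest [-1.07 -5.22  0.17] gap 0.7 j [-0.06  0.37  1.6  -0.    1.18  1.34]
```

In contact at about 5 N. I keep sliding, carefully through the mouth.

```bash
python3 -m crank '[[0,0,-1,0,0,0,0],[0,0,-2.5,0,0,0,0],[0,0,-4,0,0,0,0],[0,0,-5.5,0,0,0,0],[0,0,-7,0,0,0,0],[0,0,-8.5,0,0,0,0],[0,0,-10,0,0,0,0],[0,0,-11.5,0,0,0,0],[0,0,-13,0,0,0,0],[0,0,-14,0,0,0,0]]'|grep wrist; python3 go.py;python3 -m crank '[[0,0,-1,0,0,0,0],[0,0,-2,0,0,0,0],[0,0,-3,0,0,0,0],[0,0,-4,0,0,0,0],[0,0,-5,0,0,0,0]]'|grep wrist; python3 go.py
```

```text
wrist_force: [-0.1, -5.0, -0.4]
t 8.3 chest pos [-50.  -41.4 137.3] F chest [-0.94 -4.88 -0.45] gap 0.4 j [-0.03  0.36  1.6  -0.    1.18  1.37]
wrist_force: [0.7, -4.1, -0.7]
t 8.8 chest pos [-50.  -36.4 137.3] F chest [-0.05 -4.19 -0.74] gap 0.8 j [-0.02  0.36  1.6  -0.    1.18  1.38]
```

```bash
python3 -m crank '[[0,0,-1,0,0,0,0],[0,0,-2,0,0,0,0],[0,0,-3,0,0,0,0],[0,0,-4,0,0,0,0],[0,0,-5,0,0,0,0]]'|grep wrist; python3 go.py;python3 -m crank '[[0,0,-0.8,0,0,0,0],[0,0,-1.6,0,0,0,0],[0,0,-2.4,0,0,0,0],[0,0,-3.2,0,0,0,0],[0,0,-4,0,0,0,0]]'|grep wrist; python3 go.py
```

```text
wrist_force: [0.7, -5.3, -0.4]
t 9.3 chest pos [-50.  -31.4 137.3] F chest [-0.2  -5.33 -0.39] gap 0.4 j [-0.01  0.36  1.61 -0.    1.17  1.39]
wrist_force: [1.0, -5.4, -0.6]
t 9.8 chest pos [-50.  -27.3 137.3] F chest [ 0.07 -5.45 -0.63] gap 0.1 j [-0.01  0.36  1.61 -0.    1.17  1.39]
```

```bash
python3 -m crank '[[0,0,-0.5,0,0,0,0],[0,0,-1,0,0,0,0],[0,0,-1.5,0,0,0,0],[0,0,-2,0,0,0,0]]'|grep wrist; python3 -m crank '[[0,0,-0.5,0,0,0,0],[0,0,-1,0,0,0,0],[0,0,-1.5,0,0,0,0],[0,0,-2,0,0,0,0]]'|grep wrist
```

```text
wrist_force: [0.5, -6.2, 0.1]
wrist_force: [0.7, -4.5, -0.1]
```

```bash
python3 -m crank '[[0,0,-0.5,0,0,0,0],[0,0,-1,0,0,0,0],[0,0,-1.5,0,0,0,0],[0,0,-2,0,0,0,0]]'|grep wrist; python3 -m crank '[[0,0,-0.5,0,0,0,0],[0,0,-1,0,0,0,0],[0,0,-1.5,0,0,0,0],[0,0,-2,0,0,0,0]]'|grep wrist; python3 go.py
```

```text
wrist_force: [1.3, -4.9, -0.3]
wrist_force: [0.6, -5.1, 0.1]
t 11.4 chest pos [-50.  -19.3 137.3] F chest [-0.25 -5.09  0.13] gap 0.6 j [ 0.01  0.36  1.61 -0.    1.17  1.41]
```

```bash
python3 -m crank '[[0,0,-1,0,0,0,0],[0,0,-2,0,0,0,0],[0,0,-3,0,0,0,0],[0,0,-4,0,0,0,0]]'|grep wrist; python3 -m crank '[[0,0,-0.5,0,0,0,0],[0,0,-1,0,0,0,0],[0,0,-1.5,0,0,0,0]]'|grep wrist; python3 -m crank '[[0,0,-0.5,0,0,0,0],[0,0,-1,0,0,0,0],[0,0,-1.5,0,0,0,0]]'|grep wrist; python3 go.py
```

```text
wrist_force: [0.7, -5.5, 0.5]
wrist_force: [0.7, -4.8, 0.1]
wrist_force: [-0.0, -6.0, -0.3]
t 12.4 chest pos [-50.  -12.2 137.3] F chest [-1.05 -5.87 -0.27] gap 0.5 j [ 0.02  0.36  1.61 -0.    1.17  1.42]
```

```bash
cat > ok.py <<'E'
# prints chest-y position and push force; exit 1 if push force > 7 N
import sys; from h import *; from scipy.spatial.transform import Rotation as Ro
s=manip.read_state(); rz=Ro.from_euler("z",.172); f=-rz.inv().apply(s["wrist_force"])[1]; y=rz.inv().apply(s["eef_pos"])[1]+34
print(round(s["clock"],2),"y",round(y,2),"push",round(f,2)); sys.exit(f>7)
E
python3 -m crank '[[0,0,-0.5,0,0,0,0],[0,0,-1,0,0,0,0]]' >/dev/null; python3 ok.py && python3 -m crank '[[0,0,-0.5,0,0,0,0],[0,0,-1,0,0,0,0]]' >/dev/null && python3 ok.py && python3 -m crank '[[0,0,-0.5,0,0,0,0],[0,0,-1,0,0,0,0]]' >/dev/null && python3 ok.py && python3 -m crank '[[0,0,-0.5,0,0,0,0],[0,0,-1,0,0,0,0]]' >/dev/null && python3 ok.py && python3 -m crank '[[0,0,-0.5,0,0,0,0],[0,0,-1,0,0,0,0]]' >/dev/null && python3 ok.py && python3 -m crank '[[0,0,-0.5,0,0,0,0],[0,0,-1,0,0,0,0]]' >/dev/null && python3 ok.py
```

```text
12.6 y -11.23 push 4.87False
```

```bash
sed -i 's/sys.exit(f>7)/sys.exit(int(f>7))/' ok.py
python3 -m crank '[[0,0,-0.5,0,0,0,0],[0,0,-1,0,0,0,0]]' >/dev/null; python3 ok.py && python3 -m crank '[[0,0,-0.5,0,0,0,0],[0,0,-1,0,0,0,0]]' >/dev/null && python3 ok.py && python3 -m crank '[[0,0,-0.5,0,0,0,0],[0,0,-1,0,0,0,0]]' >/dev/null && python3 ok.py && python3 -m crank '[[0,0,-0.5,0,0,0,0],[0,0,-1,0,0,0,0]]' >/dev/null && python3 ok.py && python3 -m crank '[[0,0,-0.5,0,0,0,0],[0,0,-1,0,0,0,0]]' >/dev/null && python3 ok.py && python3 -m crank '[[0,0,-0.5,0,0,0,0],[0,0,-1,0,0,0,0]]' >/dev/null && python3 ok.py
```

```text
12.8 y -10.2 push 4.48
13.0 y -9.24 push 5.06
13.2 y -8.21 push 4.96
13.4 y -7.2 push 5.22
13.6 y -6.2 push 4.32
13.8 y -5.18 push 4.54
```

```bash
python3 -m crank '[[0,0,-0.5,0,0,0,0],[0,0,-1,0,0,0,0]]' >/dev/null; python3 ok.py && python3 -m crank '[[0,0,-0.5,0,0,0,0],[0,0,-1,0,0,0,0]]' >/dev/null && python3 ok.py && python3 -m crank '[[0,0,-0.5,0,0,0,0],[0,0,-1,0,0,0,0]]' >/dev/null && python3 ok.py && python3 -m crank '[[0,0,-0.5,0,0,0,0],[0,0,-1,0,0,0,0]]' >/dev/null && python3 ok.py && python3 -m crank '[[0,0,-0.5,0,0,0,0],[0,0,-1,0,0,0,0]]' >/dev/null && python3 ok.py && python3 -m crank '[[0,0,-0.5,0,0,0,0],[0,0,-1,0,0,0,0]]' >/dev/null && python3 ok.py && python3 -m crank '[[0,0,-0.5,0,0,0,0],[0,0,-1,0,0,0,0]]' >/dev/null && python3 ok.py && python3 -m crank '[[0,0,-0.5,0,0,0,0],[0,0,-1,0,0,0,0]]' >/dev/null && python3 ok.py && python3 -m crank '[[0,0,-0.5,0,0,0,0],[0,0,-1,0,0,0,0]]' >/dev/null && python3 ok.py && python3 -m crank '[[0,0,-0.5,0,0,0,0],[0,0,-1,0,0,0,0]]' >/dev/null && python3 ok.py
```

```text
14.0 y -4.22 push 4.55
14.2 y -3.2 push 4.89
14.4 y -2.2 push 4.62
14.6 y -1.22 push 5.22
14.8 y -0.49 push 8.48
```

The rubber is felt at y ≈ -0.9. I press in small steps toward about 12.5 N total.

```bash
python3 -m crank '[[0,0,0,0,0,0,0],[0,0,0,0,0,0,0]]' >/dev/null; python3 ok.py; python3 -m crank '[[0,0,-0.2,0,0,0,0],[0,0,-0.3,0,0,0,0],[0,0,-0.3,0,0,0,0]]' >/dev/null; python3 ok.py; python3 -m crank '[[0,0,0,0,0,0,0]]' >/dev/null; python3 ok.py
```

```text
15.0 y -0.52 push 7.01
15.3 y -0.42 push 8.29
15.4 y -0.45 push 8.44
```

```bash
python3 -m crank '[[0,0,-0.2,0,0,0,0],[0,0,-0.4,0,0,0,0],[0,0,-0.4,0,0,0,0]]' >/dev/null; python3 ok.py;  python3 -m crank '[[0,0,0,0,0,0,0]]' >/dev/null; python3 ok.py; python3 -m crank '[[0,0,-0.2,0,0,0,0],[0,0,-0.4,0,0,0,0],[0,0,-0.4,0,0,0,0]]' >/dev/null; python3 ok.py;  python3 -m crank '[[0,0,0,0,0,0,0]]' >/dev/null; python3 ok.py
```

```text
15.7 y -0.22 push 9.71
15.8 y -0.22 push 9.58
16.1 y 0.0 push 11.16
16.2 y 0.02 push 11.29
```

```bash
python3 -m crank '[[0,0,-0.15,0,0,0,0],[0,0,-0.3,0,0,0,0],[0,0,-0.3,0,0,0,0]]' >/dev/null; python3 ok.py;  python3 -m crank '[[0,0,0,0,0,0,0]]' >/dev/null; python3 ok.py; python3 -m crank '[[0,0,0,0,0,0,0]]' >/dev/null; python3 ok.py
```

```text
16.5 y 0.13 push 13.3
16.6 y 0.12 push 12.22
16.7 y 0.12 push 12.73
```

Pressed home at about 12.5 N, so about 7.5 N on the rubber. I back away slowly, lift clear and check.

```bash
python3 -m crank '[[0,0,1,0,0,0,0],[0,0,2,0,0,0,0],[0,0,4,0,0,0,0],[0,0,8,0,0,0,0],[0,0,15,0,0,0,0],[0,0,15,0,0,0,0],[0,0,15,-30,0,0,0],[0,0,15,-70,0,0,0],[0,0,15,-70,0,0,0],[0,0,15,-70,0,0,0]]'; python3 ok.py; python3 knob.py
```

```text
clock: 17.7
eef_pos: [544.3, 46.2, 207.7]
eef_rot: [3.141, -0.001, 0.172]
wrist_force: [-0.2, -0.4, -0.8]
finger_gap: 0.3
finger_force: 0.0
17.7 y -13.69 push 0.33
wrist lid near z 111.6 deck z 111.5
  knob 640 [[-58.3, 12.1, 141.6], [-49.6, 18.5, 166.8], [-44.7, 25.9, 168.5]]
  keeper 3881 [[-68.8, 116.6, 130.6], [-51.7, 144.9, 135.4], [-35.6, 175.0, 136.7]]
scene lid near z 110.3 deck z 110.9
  knob 39 [[-55.7, 17.7, 140.8], [-47.4, 24.4, 161.2], [-42.1, 30.0, 169.1]]
  keeper 207 [[-67.7, 121.5, 128.7], [-49.5, 150.6, 134.2], [-33.1, 179.2, 139.1]]
top lid near z 113.0 deck z 112.2
  keeper 206 [[-67.5, 106.7, 128.5], [-51.3, 144.1, 136.3], [-34.9, 175.0, 141.4]]
```

View pics/wrist2.png

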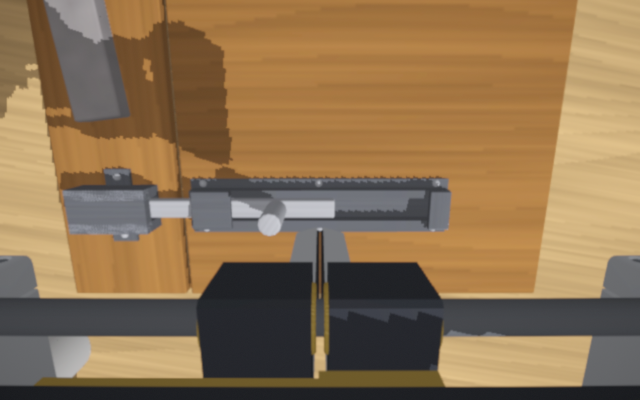

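The bar enters the keeper at (155,208). The knob at y 18.5 puts the tip about 27 mm past the mouth, the lid is flush and the whetstone has not moved.

```bash
python3 -c "from cell import manip; print(manip.sign_off())"
```

```text
the job is handed in; nothing more can be done
None
```

The lid is fully shut and the bolt is home on the rubber, about 27 mm inside the keeper; it was pressed with about 12.5 N in all (some 7.5 N on the rubber, highest reading 13.3 N), nothing else was touched, and the job was handed in at about 18 s.

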